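Return the solder spool to its place in the tray row

TASK

Pick up the green solder spool that was left loose on the bench, and set it down upright in the empty place (black round pad) in the row of green spools in the aluminium tray. Do not drop it in, and do not shift or tip the two spools either side of the gap.

Things in the scene. Friction and masses are not known exactly. Their poses are not given: they have to be found in the camera images.
- spool_green: The solder spool to move: upright, 50 mm diameter, 56 mm tall, green flanges at both ends, grey metal winding, black hub dot on top; 0.2 to 0.4 kg. It stands loose on the bench between robot and tray, in line along y with a red and a blue spool of the same size (order varies, 50+ mm clear between them). Grip it across its diameter. Origin: centre of its underside, z up its axis; yaw means nothing.
- place: Flat black pad, 44 mm across, <1 mm thick, on the tray floor 6 mm above the bench. Origin: its centre, on the floor; y along the row, x across the tray, z up. Gap between neighbours: 70 mm along y, centred here. The fixed aluminium tray, 82 x 380 mm, has rails along its long sides at x = 35 to 41 mm either way, tops 14 mm above the bench: hold the spool across the tray, fingertips above the rails.
- spool_left: Neighbour on the +y side of the gap: a loose green spool like the one to move (50 mm diameter, 56 mm tall), standing on the tray floor, its top 62 mm above the bench, its axis 60 mm from the pad's centre. Another stands 5 mm beyond it. Origin: centre of its underside; z up.
- spool_right: Neighbour on the -y side of the gap: same as the left one, its axis 60 mm from the pad's centre in -y; another stands 5 mm beyond it. Origin: centre of its underside; z up.
There are look-alikes about, which are no part of the job. What is shaped like the spool_green but pink is not meant.

How it is judged:
By the outcome, as a careful person would: the job done as asked, in the order asked, and still so for the second after the job is handed in, with the robot touching nothing.
It also fails if it takes over 42 s, if anything falls off the work surface, if the arm or the gripper's body presses on something with over 40 N, if the wrist force passes 120 N, or if a joint passes its speed limit or range.

ROBOT

A 6-joint arm with a two-finger parallel gripper is mounted at the origin on the work surface. World frame = base frame: x ahead of the robot, y to its left, z up, the work surface at z = 0. Lengths are in mm, angles in rad, forces in N, time in s.
With the tool pointing down it reaches from about 350 to 775 mm from the base axis. Payload 7.3 kg.
Tool frame: the origin (TCP) lies at the very end of the fingers, on their centre line; the grasp point (between the pads) lies bot.grip_point_offset behind it (bot.grip_point_offset is the distance from the TCP to the grasp point, in mm); z points along the fingers, y is the line along which they close (so a half turn about z gives the same grasp; the last joint's range is limited). The gripper opens to 92 mm and grips with 3 to 60 N. Pads are 19 mm wide; open, the fingers measure 130 mm over their backs; the gripper's body (75 mm by 190 mm) begins 47 mm behind the grasp point.
Start: joints at [1.026, 0.342, 1.524, -0, 1.275, -0.146], TCP at [203.852, 483.828, 226.741] pointing down, gripper open.
Joint ranges: [-2.53, 2.53], [-0.77, 2.02], [0.04, 2.7], [-1, 4.14], [0.28, 2.66], [-3.11, 3.11]. Speed limits (rad/s): [2.57, 2.57, 3.14, 3.14, 3.14, 3.14].

INTERFACE

Orientations are given as [roll, pitch, yaw] about the fixed x, y, z axes, in that order (R = Rz(yaw) Ry(pitch) Rx(roll)).
In Python, from plant import bot gives the robot as it stands. The module is installed in compiled form; this text tells all that it offers.
- The arm moves only by the tool carry_out, never from a script. Its argument "plan" is a list of rows, each an object of numbers: "tx", "ty", "tz": the shift along the world's x, y, z in mm; "rx", "ry", "rz": the turn, a rotation vector about the world's x, y, z in rad. A call has 1 to 12 rows; each row shifts and turns the commanded pose from where the row before left it; what a row does not reach is not made up. A row lasts 1/10 s, in which the tool goes at most 50 mm and 8.59 degrees, less where a joint would pass 70% of its speed; a pose out of reach is approached as far as the arm can. A call with a gripper value outside its range is refused whole. "gripper" is the closure, from 0 (fully open) to 1 (shut), set as the call begins (left out, the last holds). The fingers move at their own pace and stop on an object; the grip force is fixed at half the most. Time passes only in rows, so rows that do not move let the fingers close. It gives the time, the measured TCP pose, the force, the opening and the grip force at its end, in the units of the state.
- bot.get_obs(): the state, without advancing time (a new reading comes with each control period).
- bot.capture(name): name is "side" or "top" or "wrist"; returns the picture (384x512x3 uint8, red, green, blue); there is no depth.
- bot.camera_model(name): a dict with "camera_matrix" (3x3 intrinsics, pixels), "R" (3x3) and "t" (3): a world point X has camera coordinates R X + t. Camera axes: x right, y down, z forward; pixel columns grow to the right and rows downward; lengths in mm; the calibration is good to about 2 mm. The wrist camera is an equidistant fisheye: a pixel r from the principal point sees the ray r / f radians off the axis. A picture is of the moment at which its call begins: read the wrist's pose just before it. camera_model takes no time and is no camera call; for the wrist camera it gives the pose at the moment of the call.
- bot.close_job(): hands the job in; it is judged then, once.
The state is a dict: "time": time; "joint_positions": joint angles; "dq": joint speeds; "tau": joint torques, N m; "tool_pos": TCP position; "tcp_rot": TCP orientation; "contact_force": force on the tool from outside, world axes, zero at the start; "moment": the same for the moment, N m; "grip_width": finger opening in mm; "finger_force": force on a finger pad.
Only numpy, scipy, OpenCV 4.12 (cv2) and the standard library are available. Lean on these libraries where they do the work, as an engineer would, in place of code of your own. Each camera call takes 0.05 s, during which the arm holds its last target. There are 200 camera calls.

## Working session

There is one attempt and no reset: what is moved stays moved. The work goes in short steps, Python scripts to look and compute and a tool call to move; the robot and the scene stay as the last step left them, time stands still between calls to the robot, and variables do not carry over. Pictures are saved under pics/ and viewed, at most 10 in all, crops included, and the job is handed in when it is done.

Besides the shell and the picture viewer there is one more tool, called after "Call:" by a JSON object that holds its "fn" and its "kwargs", one argument or row to a line. carry_out: Moves the arm, as the interface text tells. Its arguments: {"type":"object","properties":{"plan":{"type":"array"},"gripper":{"type":"number"}},"required":["plan"]}

```bash
mkdir -p pics; cat > h.py <<'E'
import numpy as np, cv2
from plant import bot
def ray(name,u,v,m=None):
    m=m or bot.camera_model(name);K=np.array(m["camera_matrix"]);R=np.array(m["R"]);t=np.array(m["t"])
    x=(u-K[0,2])/K[0,0];y=(v-K[1,2])/K[1,1]
    if name=="wrist":
        r=np.hypot(x,y);s=np.sin(r)/max(r,1e-9);d=np.array([x*s,y*s,np.cos(r)])
    else: d=np.array([x,y,1.])
    return -R.T@t, R.T@d
def atz(name,u,v,z,m=None):
    c,d=ray(name,u,v,m);return c+d*(z-c[2])/d[2]
def snap(name,f):
    im=bot.capture(name);cv2.imwrite("pics/"+f,im[:,:,::-1]);return im
E
python3 - <<'E'
from h import *
a=snap("top","a0.png");b=snap("side","b0.png")
o=bot.get_obs();print(o["time"],o["tool_pos"],o["tcp_rot"],o["grip_width"],bot.grip_point_offset)
for n in("top","side"):
    m=bot.camera_model(n);print(n,-np.array(m["R"]).T@m["t"],np.array(m["R"])[2])
E
```

```text
0.1 [203.66516563 483.48677065 226.12872285] [-3.14023306e+00 -1.73463813e-04  2.74276807e+00] 91.57141313140878 18.8
top [404.68420915  59.87836687 878.136609  ] [ 0.20430081 -0.00716961 -0.9788819 ]
side [ 324.95454167 -305.97548937  518.27482945] [ 0.38698124  0.55465422 -0.73661674]
```

View pics/a0.png

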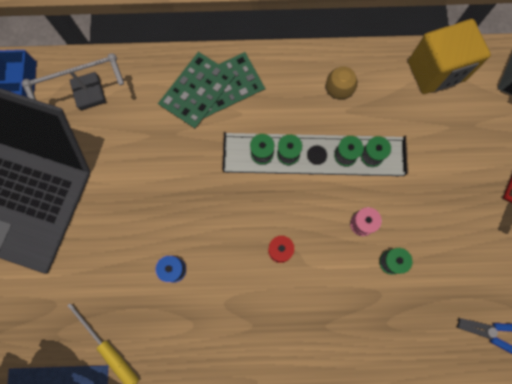

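View pics/b0.png

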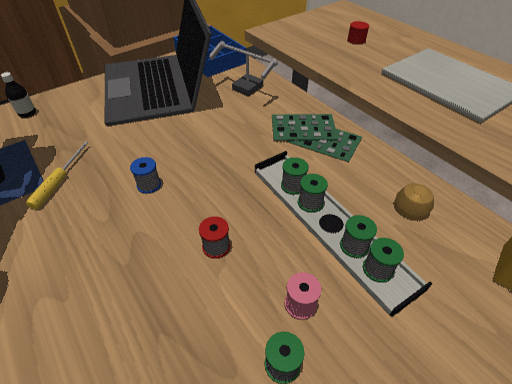

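The top view shows the loose green spool's hub at (400,261), pink at (368,220), and the pad at (317,155). The neighbours' hubs are at (290,146) and (350,147). In the side view the green hub is at (285,351) and the pad at (331,223).

```bash
python3 - <<'E'
from h import *
for n,l in(("top",[("g",400,261,56),("pink",368,220,56),("pad",317,155,6),("L",290,146,62),("R",350,147,62),("LL",262,145,62),("RR",378,147,62),("tl",224,175,14),("tr",406,175,14)]),("side",[("g",285,351,56),("pad",331,223,6),("L",313,184,62),("R",360,229,62),("pink",304,288,56)])):
    for k,u,v,z in l: print(n,k,atz(n,u,v,z).round(1))
E
```

```text
top g [ 445.2 -202.7   56. ]
top pink [ 524.6 -149.    56. ]
top pad [672.3 -66.1   6. ]
top L [675.2  -6.   62. ]
top R [ 669.5 -123.8   62. ]
top LL [678.9  49.   62. ]
top RR [ 667.8 -178.9   62. ]
top tl [632.9 128.4  14. ]
top tr [ 621.5 -245.3   14. ]
side g [ 447.5 -202.9   56. ]
side pad [674.6 -65.7   6. ]
side L [673.7  -8.2  62. ]
side R [ 665.4 -128.4   62. ]
side pink [ 525.4 -151.5   56. ]
```

Call:
{"fn": "carry_out", "kwargs": {
  "plan": [
    {"tx":20,"ty":-45,"rz":-0.1},
    {"tx":20,"ty":-45,"rz":-0.1},
    {"tx":20,"ty":-45,"rz":-0.1},
    {"tx":20,"ty":-45,"rz":-0.1},
    {"tx":20,"ty":-45,"rz":-0.1},
    {"tx":20,"ty":-45,"rz":-0.1},
    {"tx":20,"ty":-45,"rz":-0.1},
    {"tx":20,"ty":-45,"rz":-0.1},
    {"tx":20,"ty":-45,"rz":-0.1},
    {"tx":20,"ty":-45,"rz":-0.1},
    {"tx":20,"ty":-45,"rz":-0.1},
    {"tx":20,"ty":-45,"rz":-0.1}
  ],
  "gripper": 0
}}

```text
invalid input at $.plan[0]: expected keys tx, ty, tz, rx, ry, rz
```

Call:
{"fn": "carry_out", "kwargs": {
  "plan": [
    {"tx":0,"ty":-37,"tz":-20},
    {"ty":-37,"tz":-20},
    {"ty":-37,"tz":-20},
    {"ty":-36,"tz":-16},
    {},
    {}
  ]
}}

```text
invalid input at $.plan[0]: expected keys tx, ty, tz, rx, ry, rz
```

```bash
python3 - <<'E'
from h import *
import pickle
m=bot.camera_model("wrist");o=bot.get_obs();snap("wrist","w1.png");pickle.dump(m,open("w1.pkl","wb"))
print(o["time"],o["tool_pos"],o["tcp_rot"],o["joint_positions"])
print(m)
E
```

```text
0.1 [203.66516563 483.48677065 226.12872285] [-3.14023306e+00 -1.73463813e-04  2.74276807e+00] [ 1.02598315e+00  3.42629199e-01  1.52491612e+00 -2.73472648e-05
  1.27541771e+00 -1.45980727e-01]
{'camera_matrix': array([[297.31863964,   0.        , 249.95427748],
       [  0.        , 297.31863964, 188.89209891],
       [  0.        ,   0.        ,   1.        ]]), 'R': array([[ 3.89649386e-01,  9.20963209e-01, -3.51223120e-04],
       [ 8.89593129e-01, -3.76278309e-01,  2.58918325e-01],
       [ 2.38322093e-01, -1.01199812e-01, -9.65899155e-01]]), 't': array([-525.34831017,  -31.49971141,  390.29818576])}
```

View pics/w1.png

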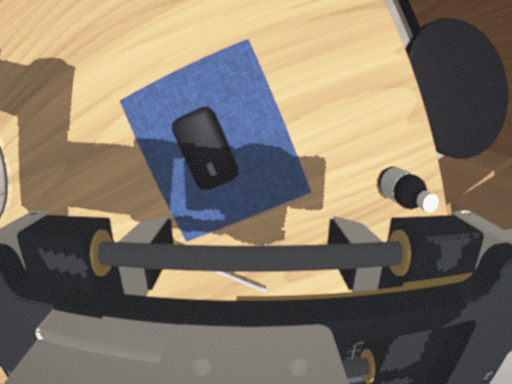

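The move was refused because every row needs all six keys. The picture only shows the starting area: blue mat, with the fingers at rows 210-290.

Call:
{"fn": "carry_out", "kwargs": {
  "plan": [
    {"tx":20,"ty":-45,"tz":0,"rx":0,"ry":0,"rz":-0.1},
    {"tx":20,"ty":-45,"tz":0,"rx":0,"ry":0,"rz":-0.1},
    {"tx":20,"ty":-45,"tz":0,"rx":0,"ry":0,"rz":-0.1},
    {"tx":20,"ty":-45,"tz":0,"rx":0,"ry":0,"rz":-0.1},
    {"tx":20,"ty":-45,"tz":0,"rx":0,"ry":0,"rz":-0.1},
    {"tx":20,"ty":-45,"tz":0,"rx":0,"ry":0,"rz":-0.1},
    {"tx":20,"ty":-45,"tz":0,"rx":0,"ry":0,"rz":-0.1},
    {"tx":20,"ty":-45,"tz":0,"rx":0,"ry":0,"rz":-0.1},
    {"tx":20,"ty":-45,"tz":0,"rx":0,"ry":0,"rz":-0.1},
    {"tx":20,"ty":-45,"tz":0,"rx":0,"ry":0,"rz":-0.1},
    {"tx":20,"ty":-45,"tz":0,"rx":0,"ry":0,"rz":-0.1},
    {"tx":20,"ty":-45,"tz":0,"rx":0,"ry":0,"rz":-0.1}
  ],
  "gripper": 0
}}

```text
time: 1.35
tool_pos: [444.2, -58.3, 226.7]
tcp_rot: [3.141, -0.0, 1.538]
contact_force: [0.5, 0.2, 1.1]
grip_width: 91.9
finger_force: 0.0
```

Call:
{"fn": "carry_out", "kwargs": {
  "plan": [
    {"tx":0,"ty":-37,"tz":-15,"rx":0,"ry":0,"rz":0},
    {"tx":0,"ty":-37,"tz":-15,"rx":0,"ry":0,"rz":0},
    {"tx":0,"ty":-36,"tz":-15,"rx":0,"ry":0,"rz":0},
    {"tx":1,"ty":-34,"tz":-15,"rx":0,"ry":0,"rz":0},
    {"tx":0,"ty":0,"tz":0,"rx":0,"ry":0,"rz":0},
    {"tx":0,"ty":0,"tz":0,"rx":0,"ry":0,"rz":0}
  ]
}}

```text
time: 1.95
tool_pos: [444.4, -200.3, 166.2]
tcp_rot: [-3.14, -0.001, 1.541]
contact_force: [-0.1, 0.2, 0.3]
grip_width: 92.0
finger_force: 0.0
```

```bash
python3 - <<'E'
from h import *
import pickle
m=bot.camera_model("wrist");o=bot.get_obs();snap("wrist","w2.png");pickle.dump(m,open("w2.pkl","wb"))
print(o["time"],o["tool_pos"],o["tcp_rot"],-m["R"].T@m["t"])
E
```

```text
1.95 [ 444.36956478 -200.34655253  166.16516703] [-3.14025336e+00 -1.18249440e-03  1.54098790e+00] [ 446.49124992 -130.36143166  325.06833984]
```

View pics/w2.png

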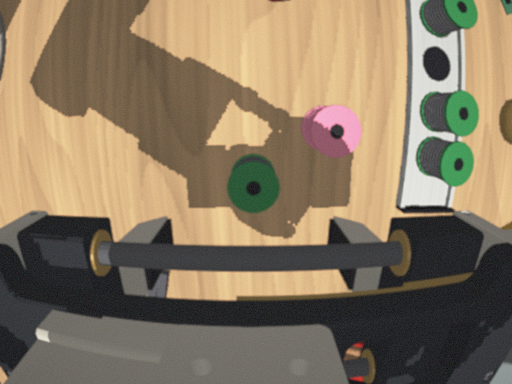

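The wrist view shows the green hub at (254,188), pink at (337,131), the pad at (436,64), and neighbour hubs at (461,9) and (463,113).

```bash
python3 - <<'E'
from h import *
import pickle
m=pickle.load(open("w2.pkl","rb"))
for k,u,v,z in [("g",254,188,56),("pink",337,131,56),("pad",436,64,6),("L",461,9,62),("R",463,113,62),("RR",459,164,62)]: print(k,atz("wrist",u,v,z,m).round(1))
E
```

```text
g [ 448. -201.   56.]
pink [ 526.5 -148.8   56. ]
pad [674.3 -65.3   6. ]
L [677.   -7.5  62. ]
R [ 671.6 -124.3   62. ]
RR [ 670.3 -179.5   62. ]
```

Call:
{"fn": "carry_out", "kwargs": {
  "plan": [
    {"tx":3,"ty":-1.5,"tz":-25,"rx":0,"ry":0,"rz":-0.012},
    {"tx":0,"ty":0,"tz":-40,"rx":0,"ry":0,"rz":0},
    {"tx":0,"ty":0,"tz":-40,"rx":0,"ry":0,"rz":0},
    {"tx":0,"ty":0,"tz":-25,"rx":0,"ry":0,"rz":0},
    {"tx":0,"ty":0,"tz":-15,"rx":0,"ry":0,"rz":0},
    {"tx":0,"ty":0,"tz":-6,"rx":0,"ry":0,"rz":0},
    {"tx":0,"ty":0,"tz":0,"rx":0,"ry":0,"rz":0},
    {"tx":0,"ty":0,"tz":0,"rx":0,"ry":0,"rz":0}
  ]
}}

```text
time: 2.8
tool_pos: [448.6, -201.5, 16.8]
tcp_rot: [3.14, 0.001, 1.532]
contact_force: [0.4, 0.8, 1.2]
grip_width: 91.9
finger_force: 0.0
```

Call:
{"fn": "carry_out", "kwargs": {
  "plan": [
    {"tx":0,"ty":0,"tz":0,"rx":0,"ry":0,"rz":0},
    {"tx":0,"ty":0,"tz":0,"rx":0,"ry":0,"rz":0},
    {"tx":0,"ty":0,"tz":0,"rx":0,"ry":0,"rz":0},
    {"tx":0,"ty":0,"tz":0,"rx":0,"ry":0,"rz":0},
    {"tx":0,"ty":0,"tz":0,"rx":0,"ry":0,"rz":0},
    {"tx":0,"ty":0,"tz":0,"rx":0,"ry":0,"rz":0},
    {"tx":0,"ty":0,"tz":0,"rx":0,"ry":0,"rz":0},
    {"tx":0,"ty":0,"tz":0,"rx":0,"ry":0,"rz":0},
    {"tx":0,"ty":0,"tz":0,"rx":0,"ry":0,"rz":0},
    {"tx":0,"ty":0,"tz":0,"rx":0,"ry":0,"rz":0}
  ],
  "gripper": 1
}}

```text
time: 3.8
tool_pos: [447.7, -201.7, 15.7]
tcp_rot: [-3.141, -0.0, 1.531]
contact_force: [-1.9, -0.8, 2.3]
grip_width: 49.8
finger_force: 30.0
```

Call:
{"fn": "carry_out", "kwargs": {
  "plan": [
    {"tx":0,"ty":0,"tz":10,"rx":0,"ry":0,"rz":0},
    {"tx":0,"ty":0,"tz":25,"rx":0,"ry":0,"rz":0},
    {"tx":0,"ty":0,"tz":35,"rx":0,"ry":0,"rz":0},
    {"tx":0,"ty":0,"tz":30,"rx":0,"ry":0,"rz":0},
    {"tx":0,"ty":0,"tz":0,"rx":0,"ry":0,"rz":0},
    {"tx":0,"ty":0,"tz":0,"rx":0,"ry":0,"rz":0}
  ]
}}

```text
time: 4.4
tool_pos: [447.8, -201.6, 115.9]
tcp_rot: [3.141, 0.0, 1.531]
contact_force: [-0.3, -0.1, -3.2]
grip_width: 49.4
finger_force: 30.0
```

Call:
{"fn": "carry_out", "kwargs": {
  "plan": [
    {"tx":14,"ty":8,"tz":0,"rx":0,"ry":0,"rz":0},
    {"tx":24,"ty":15,"tz":0,"rx":0,"ry":0,"rz":0},
    {"tx":28,"ty":17,"tz":0,"rx":0,"ry":0,"rz":0},
    {"tx":28,"ty":17,"tz":0,"rx":0,"ry":0,"rz":0},
    {"tx":28,"ty":17,"tz":0,"rx":0,"ry":0,"rz":0},
    {"tx":28,"ty":17,"tz":0,"rx":0,"ry":0,"rz":0},
    {"tx":28,"ty":17,"tz":0,"rx":0,"ry":0,"rz":0},
    {"tx":24,"ty":14,"tz":0,"rx":0,"ry":0,"rz":0},
    {"tx":16,"ty":9,"tz":0,"rx":0,"ry":0,"rz":0},
    {"tx":8,"ty":5,"tz":0,"rx":0,"ry":0,"rz":0},
    {"tx":0,"ty":0,"tz":0,"rx":0,"ry":0,"rz":0},
    {"tx":0,"ty":0,"tz":0,"rx":0,"ry":0,"rz":0}
  ]
}}

```text
time: 5.6
tool_pos: [673.0, -65.6, 114.5]
tcp_rot: [-3.139, -0.0, 1.531]
contact_force: [-0.2, 0.5, -2.5]
grip_width: 49.4
finger_force: 30.0
```

```bash
python3 - <<'E'
from h import *
import pickle
m=bot.camera_model("wrist");o=bot.get_obs();im=snap("wrist","w3.png");pickle.dump(m,open("w3.pkl","wb"))
print(o["time"],o["tool_pos"],o["tcp_rot"],-m["R"].T@m["t"],o["grip_width"],o["contact_force"])
c=bot.capture("side")[130:290,250:450]; cv2.imwrite("pics/s3.png",cv2.resize(c,None,fx=3,fy=3,interpolation=2)[:,:,::-1])
E
```

```text
5.6 [672.95682177 -65.64402956 114.53555041] [-3.13922668e+00 -1.78222115e-04  1.53083737e+00] [675.94548504   4.45509729 273.35851181] 49.35416510576516 [-0.16534757  0.50730351 -2.48868466]
```

View pics/w3.png

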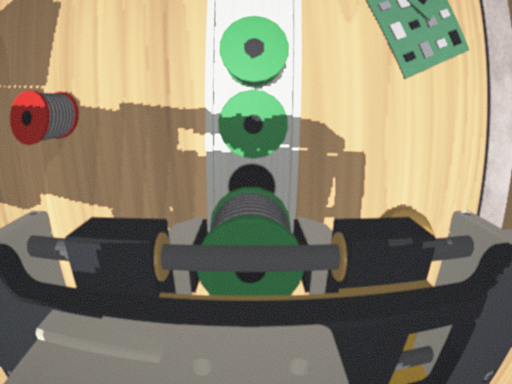

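View pics/s3.png

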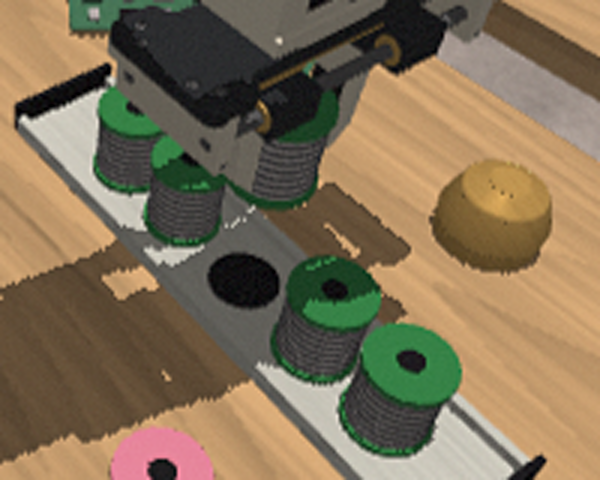

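```bash
python3 - <<'E'
from h import *
import pickle
m=pickle.load(open("w3.pkl","rb"))
im=cv2.imread("pics/w3.png")
for k,u,v,z in [("L",254,124,62),("LL",254,47,62),("padedge",252,165,6),("padL",229,184,6),("padR",275,184,6),("spoolbot edge",251,188,100),("sp top L",197,262,156),("sp top R",304,262,156),("sp topedge",251,220,156),("Lrail",207,150,14),("Rrail",298,150,14),("Lrail2",208,20,14),("Rrail2",299,20,14)]: print(k,atz("wrist",u,v,z,m).round(1))
cv2.imwrite("pics/c3.png",cv2.resize(im[140:300,180:320],None,fx=3.7,fy=3.7,interpolation=cv2.INTER_CUBIC))
E
```

```text
L [678.1  -4.6  62. ]
LL [680.4  50.8  62. ]
padedge [675.4 -44.3   6. ]
padL [653.4 -61.3   6. ]
padR [696.1 -63.    6. ]
spoolbot edge [674.4 -41.2 100. ]
sp top L [649.1 -60.  156. ]
sp top R [697.5 -62.  156. ]
sp topedge [674.4 -40.4 156. ]
Lrail [636.3 -27.5  14. ]
Rrail [716.7 -30.8  14. ]
Lrail2 [642.4  89.3  14. ]
Rrail2 [721.9  86.3  14. ]
```

View pics/c3.png

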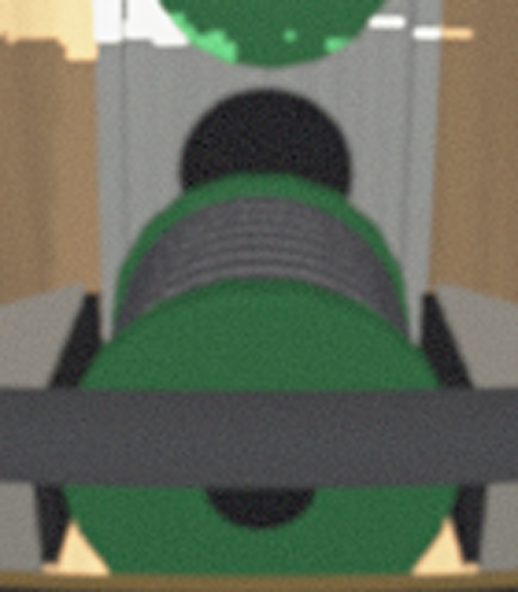

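The held spool hangs upright over the pad, with its lower rim at about (251,187) and the pad edge at (252,164). A shift of about +1 mm in x is needed.

Call:
{"fn": "carry_out", "kwargs": {
  "plan": [
    {"tx":1,"ty":0,"tz":0,"rx":0,"ry":0,"rz":-0.008},
    {"tx":0,"ty":0,"tz":-8,"rx":0,"ry":0,"rz":0},
    {"tx":0,"ty":0,"tz":-16,"rx":0,"ry":0,"rz":0},
    {"tx":0,"ty":0,"tz":-20,"rx":0,"ry":0,"rz":0},
    {"tx":0,"ty":0,"tz":-18,"rx":0,"ry":0,"rz":0},
    {"tx":0,"ty":0,"tz":-13,"rx":0,"ry":0,"rz":0},
    {"tx":0,"ty":0,"tz":-8,"rx":0,"ry":0,"rz":0},
    {"tx":0,"ty":0,"tz":-5,"rx":0,"ry":0,"rz":0},
    {"tx":0,"ty":0,"tz":-2,"rx":0,"ry":0,"rz":0},
    {"tx":0,"ty":0,"tz":0,"rx":0,"ry":0,"rz":0},
    {"tx":0,"ty":0,"tz":0,"rx":0,"ry":0,"rz":0},
    {"tx":0,"ty":0,"tz":0,"rx":0,"ry":0,"rz":0}
  ]
}}

```text
time: 6.9
tool_pos: [675.2, -65.7, 26.5]
tcp_rot: [3.14, 0.0, 1.523]
contact_force: [-0.5, -0.4, -3.1]
grip_width: 49.7
finger_force: 30.0
```

Call:
{"fn": "carry_out", "kwargs": {
  "plan": [
    {"tx":0,"ty":0,"tz":-1,"rx":0,"ry":0,"rz":0},
    {"tx":0,"ty":0,"tz":-1,"rx":0,"ry":0,"rz":0},
    {"tx":0,"ty":0,"tz":0,"rx":0,"ry":0,"rz":0},
    {"tx":0,"ty":0,"tz":0,"rx":0,"ry":0,"rz":0}
  ]
}}

```text
time: 7.3
tool_pos: [674.8, -65.7, 23.7]
tcp_rot: [-3.142, -0.0, 1.523]
contact_force: [0.3, -0.7, -2.8]
grip_width: 49.6
finger_force: 30.0
```

```bash
python3 - <<'E'
from h import *
o=bot.get_obs();print(o["time"],o["tool_pos"],o["contact_force"],o["grip_width"])
c=bot.capture("side")[130:290,250:450]; cv2.imwrite("pics/s4.png",cv2.resize(c,None,fx=3,fy=3,interpolation=2)[:,:,::-1])
E
```

```text
7.3 [674.82225407 -65.65809161  23.69000688] [ 0.33067253 -0.72572292 -2.8158507 ] 49.59011649063588
```

View pics/s4.png

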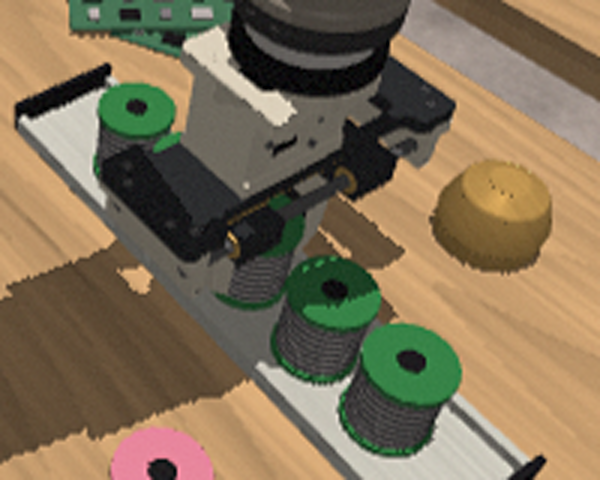

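The spool sits upright in the gap, just above the floor, and the neighbours are untouched. I'm lowering in small steps until I see contact force.

Call:
{"fn": "carry_out", "kwargs": {
  "plan": [
    {"tx":0,"ty":0,"tz":-1,"rx":0,"ry":0,"rz":0},
    {"tx":0,"ty":0,"tz":0,"rx":0,"ry":0,"rz":0},
    {"tx":0,"ty":0,"tz":0,"rx":0,"ry":0,"rz":0}
  ]
}}

```text
time: 7.65
tool_pos: [674.8, -65.7, 22.7]
tcp_rot: [-3.142, -0.0, 1.523]
contact_force: [0.2, 0.1, -3.2]
grip_width: 49.5
finger_force: 30.0
```

Call:
{"fn": "carry_out", "kwargs": {
  "plan": [
    {"tx":0,"ty":0,"tz":-0.5,"rx":0,"ry":0,"rz":0},
    {"tx":0,"ty":0,"tz":0,"rx":0,"ry":0,"rz":0},
    {"tx":0,"ty":0,"tz":0,"rx":0,"ry":0,"rz":0}
  ]
}}

```text
time: 7.95
tool_pos: [674.9, -65.6, 22.2]
tcp_rot: [3.142, -0.0, 1.523]
contact_force: [0.2, -0.2, -3.4]
grip_width: 49.5
finger_force: 30.0
```

Call:
{"fn": "carry_out", "kwargs": {
  "plan": [
    {"tx":0,"ty":0,"tz":-0.5,"rx":0,"ry":0,"rz":0},
    {"tx":0,"ty":0,"tz":0,"rx":0,"ry":0,"rz":0},
    {"tx":0,"ty":0,"tz":0,"rx":0,"ry":0,"rz":0}
  ]
}}

```text
time: 8.25
tool_pos: [674.9, -65.7, 21.8]
tcp_rot: [3.141, 0.0, 1.523]
contact_force: [-0.4, -1.3, -1.3]
grip_width: 49.6
finger_force: 30.0
```

Call:
{"fn": "carry_out", "kwargs": {
  "plan": [
    {"tx":0,"ty":0,"tz":-0.4,"rx":0,"ry":0,"rz":0},
    {"tx":0,"ty":0,"tz":0,"rx":0,"ry":0,"rz":0},
    {"tx":0,"ty":0,"tz":0,"rx":0,"ry":0,"rz":0}
  ]
}}

```text
time: 8.55
tool_pos: [674.9, -65.7, 21.8]
tcp_rot: [3.141, 0.0, 1.523]
contact_force: [-1.6, -0.6, 2.2]
grip_width: 49.6
finger_force: 30.0
```

Contact: the force has gone from -3.2 to +2.2 N. I'll release and rise straight up.

Call:
{"fn": "carry_out", "kwargs": {
  "plan": [
    {"tx":0,"ty":0,"tz":0,"rx":0,"ry":0,"rz":0},
    {"tx":0,"ty":0,"tz":0,"rx":0,"ry":0,"rz":0},
    {"tx":0,"ty":0,"tz":0,"rx":0,"ry":0,"rz":0},
    {"tx":0,"ty":0,"tz":0,"rx":0,"ry":0,"rz":0},
    {"tx":0,"ty":0,"tz":0,"rx":0,"ry":0,"rz":0},
    {"tx":0,"ty":0,"tz":0,"rx":0,"ry":0,"rz":0},
    {"tx":0,"ty":0,"tz":0,"rx":0,"ry":0,"rz":0},
    {"tx":0,"ty":0,"tz":0,"rx":0,"ry":0,"rz":0},
    {"tx":0,"ty":0,"tz":0,"rx":0,"ry":0,"rz":0},
    {"tx":0,"ty":0,"tz":0,"rx":0,"ry":0,"rz":0}
  ],
  "gripper": 0
}}

```text
time: 9.55
tool_pos: [674.8, -65.7, 21.3]
tcp_rot: [3.142, 0.0, 1.523]
contact_force: [0.0, 0.3, 0.4]
grip_width: 92.1
finger_force: 0.0
```

Call:
{"fn": "carry_out", "kwargs": {
  "plan": [
    {"tx":0,"ty":0,"tz":5,"rx":0,"ry":0,"rz":0},
    {"tx":0,"ty":0,"tz":15,"rx":0,"ry":0,"rz":0},
    {"tx":0,"ty":0,"tz":25,"rx":0,"ry":0,"rz":0},
    {"tx":0,"ty":0,"tz":30,"rx":0,"ry":0,"rz":0},
    {"tx":0,"ty":0,"tz":30,"rx":0,"ry":0,"rz":0},
    {"tx":-30,"ty":0,"tz":20,"rx":0,"ry":0,"rz":0},
    {"tx":-40,"ty":0,"tz":0,"rx":0,"ry":0,"rz":0},
    {"tx":-45,"ty":0,"tz":0,"rx":0,"ry":0,"rz":0},
    {"tx":-45,"ty":0,"tz":0,"rx":0,"ry":0,"rz":0},
    {"tx":-30,"ty":0,"tz":0,"rx":0,"ry":0,"rz":0},
    {"tx":0,"ty":0,"tz":0,"rx":0,"ry":0,"rz":0},
    {"tx":0,"ty":0,"tz":0,"rx":0,"ry":0,"rz":0}
  ]
}}

```text
time: 10.75
tool_pos: [485.7, -66.0, 148.0]
tcp_rot: [3.138, 0.001, 1.522]
contact_force: [0.2, -0.2, 0.5]
grip_width: 92.0
finger_force: 0.0
```

```bash
python3 - <<'E'
from h import *
c=bot.capture("side")[130:290,250:450]; d=bot.capture("top")[120:190,210:420]
c=cv2.resize(c,(600,340));d=cv2.resize(d,(600,200))
cv2.imwrite("pics/s5.png",np.vstack([c,d])[:,:,::-1])
E
```

```text
(no output)
```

View pics/s5.png

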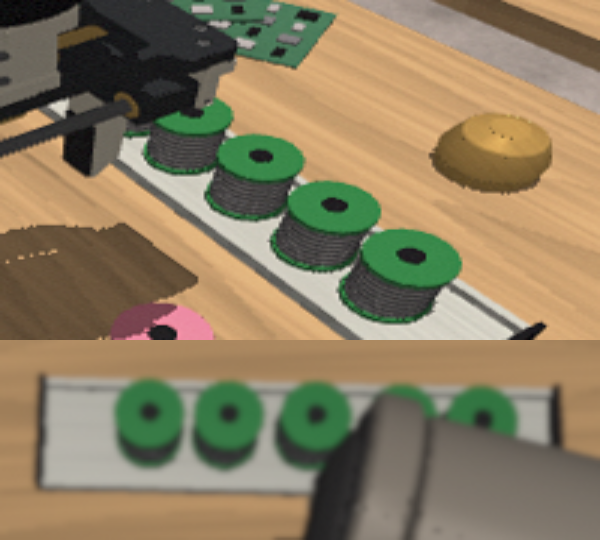

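The spool stands upright in the row, with even gaps on both sides. The neighbours haven't moved and the robot is clear.

```bash
python3 -c "
from plant import bot
print(bot.close_job())"
```

```text
the job is handed in; nothing more can be done
None
```

The green spool stands upright on the black pad in the gap, its neighbours look unmoved in the last pictures, and I handed the job in after about 11 s of robot time; no verdict came back.

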